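# Swing out the folded crank handle and level the tilting table

## Task

The tilting work table with the cylinder barrel strapped on it leans down towards its crank side, and its crank handle is folded in against the crank arm. Swing the handle fully out to its working position, and only then crank by it until the table top is level. Leave the handle standing out and let go of it; do not disturb the other things on the bench.

Things in the scene. Friction and masses are not known exactly. Their poses are not given: they have to be found in the camera images.
- stand: Stand, bolted down: grey base plate 140 x 206 x 16 mm, two upright cheeks (210 mm over their bosses, 276 mm high), worm box between. Origin: on its underside, below the trunnion, 80 mm behind the base's front edge; -x points out of its front, where the crank is; z up. A tool pointing straight down at the folded handle hits the table above; tilted 30 to 45 degrees, leaning out in front, it clears.
- tilt_table (a joint): Tilt of the table, rad: 0 = level, negative = front edge low; starts at -0.50 to -0.39. Steel plate 160 x 170 x 14 mm with a finned cylinder barrel strapped on; its top is 48 mm above its trunnion, which lies along the stand's y axis, 240 mm above the bench. Turned only by the crank through a worm, 1/14 rad per rad of crank; it stays where it is left and cannot be pushed over by hand.
- table_front (a point): Middle of the table's top front edge, 80 mm from the trunnion's middle line; 288 mm above the bench when level. At the start it leans out to about 93 mm in front of the stand's origin, 245 mm above the bench.
- crank (a joint): Angle of the crank, rad. Its shaft runs along the stand's x axis. At angle c the arm points along (0, -sin c, cos c) in the stand's frame: up at 0 and each full turn. Growing = clockwise seen from the front = table's front edge rises. Starts at -7.0 to -5.5 (arm within 0.8 rad of up, about one turn short); the table is level at 0. Friction: about 6 to 8 N at the handle.
- crank_hub (a point): Point on the crank shaft's axis, 112 mm in front of the stand's origin and 135 mm above the bench, in the plane of the folded handle, 22 mm in front of the crank arm's front face. The arm is a steel bar 20 mm wide, 11 mm thick, 70 mm from shaft axis to handle hinge; the hub behind it is 34 mm across.
- handle_hinge (a point): Centre of the handle's hinge pin, in a clevis 24 mm wide at the end of the crank arm, 70 mm from the shaft's axis. The pin is square to the arm and to the shaft; this frame's y runs along the pin, z from the handle's tip to the hinge.
- handle_tip (a point): Free end of the handle, 88 mm from the hinge. Its black sleeve, from 13 to 84 mm from the hinge, is round, 20 to 25 mm thick, and spins freely on its core, so a tool that holds it need not turn as it goes round.
- handle_fold (a joint): Fold of the handle, rad: near 0 = folded, lying along the arm back past the shaft's axis (tip 18 mm beyond it); 1.57 (its stop) = fully out, parallel to the shaft and pointing out of the stand's front. Stiff: it stays where it is left; 4 to 5 N at the middle of the sleeve's outer half moves it.
- spanner_long: Bystander: combination spanner 42 x 230 x 8 mm lying on the bench; origin at the centre of its underside, length along y.
- piston: Bystander: old piston 62 x 65 x 60 mm standing on the bench; origin at the centre of its underside.
- driver: Bystander: screwdriver 29 x 210 x 29 mm lying on the bench; origin at the centre of its underside, length along y.
- dish: Bystander: steel dish 123 mm across, 29 mm high; origin at the centre of its underside.
- bottle: Bystander: squeeze bottle 72 mm across, 193 mm high; origin at the centre of its underside.

How it is judged:
By the outcome, as a careful person would: the job done as asked, in the order asked, and still so for the second after the job is handed in, with the robot touching nothing.
It also fails if it takes over 45 s, if anything falls off the work surface, if the arm or the gripper's body presses on something with over 40 N, if the wrist force passes 120 N, or if a joint passes its speed limit or range.

## Robot

A 6-joint arm with a two-finger parallel gripper is mounted at the origin on the work surface; the furniture and walls round the work are solid. World frame = base frame: x ahead of the robot, y to its left, z up, the work surface at z = 0. Lengths are in mm, angles in rad, forces in N, time in s.
With the tool pointing down it reaches from about 400 to 825 mm from the base axis. Payload 7 kg.
Tool frame: the origin (TCP) lies on the centre line of the jaws, within the pads' length; the fingertips stand 22 mm ahead of it and the grasp point (between the pads) lies 3 mm ahead of it; z points along the fingers, y is the line along which they close (so a half turn about z gives the same grasp; the last joint's range is limited). The gripper opens to 88 mm and grips with 3 to 60 N. Pads are 19 mm wide; open, the fingers measure 130 mm over their backs; the gripper's body (78 mm by 193 mm) begins 47 mm behind the grasp point.
Start: joints at [1.554, 0.359, 0.012, 0, -1.224, -0.288], TCP at [202.578, 643.861, 248.561] pointing down, gripper open.
Joint ranges: [-3.07, 3.07], [-1.43, 2.12], [-1.02, 1.25], [-3.03, 1.67], [-3.05, -0], [-3.03, 3.03]. Speed limits (rad/s): [2.39, 2.39, 3.01, 3.14, 3.14, 3.14].

## Interface

Orientations are given as a rotation vector (axis times angle).
In Python, from bench import readout, read_camera, order gives the robot as it stands.
- The arm moves only by the tool jog_arm, never from a script. Its argument "commands" is a list of rows, each a list of 7 numbers: the shift along the tool's x, y, z in mm, then the turn, a rotation vector about the tool's x, y, z in rad, then the closure, from -1 (fully open) to 1 (shut). In form: [[tx, ty, tz, wx, wy, wz, jaw], ...]. A call has exactly 10 rows; each row shifts and turns the commanded pose from where the row before left it, along the tool's axes as they then stand; what a row does not reach is not made up. A row lasts 1/10 s, in which the tool goes at most 50 mm and 8.59 degrees, less where a joint would pass 70% of its speed; a pose out of reach is approached as far as the arm can. A call is refused whole if a number of a shift passes 50 or a number of a turn 0.15, either way. A call with a gripper value outside its range is refused whole. The fingers move at their own pace and stop on an object; "force" is the grip in N (left out, the last holds). Time passes only in rows, so rows that do not move let the fingers close, or fill a call up. It gives the time, the measured TCP pose, the force, the opening and the grip force at its end, in the units of the state.
- readout.get_obs(): the state, without advancing time (a new reading comes with each control period).
- read_camera(name): name is "side" or "top" or "wrist"; returns a dict with "img" (420x560x3 uint8, red, green, blue), "range_z" (420x560 float32, mm along the optical axis (not along the pixel's ray), 0 where there is no reading), "camera_matrix" (3x3 intrinsics, pixels), "k1" (the pictures are not rectified: a ray, as slopes to the right and down, at radius r is drawn at 1 + k1 r^2 times it, then the intrinsics apply), "xyz" and "orientation" of the camera in the world. Camera axes: x right, y up, looking along -z (the intrinsics and any distortion apply to the point x, -y, -z); pixel columns grow to the right and rows downward; lengths in mm; the calibration is good to about 2 mm. A picture is of the moment at which its call begins.
- order.sign_off(): hands the job in; it is judged then, once.
The state is a dict: "time": time; "joint_positions": joint angles; "dq": joint speeds; "joint_torque": joint torques, N m; "eef_pos": TCP position; "tcp_rot": TCP orientation; "contact_force": force on the tool from outside, world axes, zero at the start; "moment": the same for the moment, N m; "opening": finger opening in mm; "grip_force": force on a finger pad.
Only numpy, scipy, OpenCV 4.12 (cv2) and the standard library are available. Lean on these libraries where they do the work, as an engineer would, in place of code of your own. Each camera call takes 0.05 s, during which the arm holds its last target. There are 200 camera calls.

## Working session

There is one attempt and no reset: what is moved stays moved. The work goes in short steps, Python scripts to look and compute and a tool call to move; the robot and the scene stay as the last step left them, time stands still between calls to the robot, and variables do not carry over. Pictures are saved under pics/ and viewed, at most 10 in all, crops included, and the job is handed in when it is done.

Besides the shell and the picture viewer there is one more tool, called after "Call:" in YAML: its name, and indented under it one key for each argument. jog_arm: Moves the arm, as the interface text tells. Its arguments: {"type":"object","properties":{"commands":{"type":"array"},"force":{"type":"number"}},"required":["commands"]}

```bash
mkdir -p pics; cat > h.py <<'E'
import numpy as np, cv2
from scipy.spatial.transform import Rotation as R
from bench import readout, read_camera, order
def cam(n,f=None):
    c=read_camera(n)
    if f: cv2.imwrite('pics/'+f,c['img'][:,:,::-1])
    return c
def pose(c):
    o=np.array(c['orientation'],float)
    return np.array(c['xyz'],float),(R.from_rotvec(o) if o.size==3 else (R.from_matrix(o) if o.size==9 else R.from_quat(o)))
def slopes(c,uv):
    K=np.array(c['camera_matrix'],float); k=float(c['k1'])
    return cv2.undistortPoints(np.array(uv,float).reshape(-1,1,2),K,np.array([k,0,0,0,0.]))[:,0]
def cloud(c):
    h,w=c['range_z'].shape; v,u=np.mgrid[:h,:w]
    s=slopes(c,np.stack([u.ravel(),v.ravel()],1)); z=c['range_z'].ravel()
    p=np.stack([s[:,0]*z,-s[:,1]*z,-z],1); t,r=pose(c)
    return (r.apply(p)+t).reshape(h,w,3)
E
python3 - <<'E'
from h import *
a=cam('side','s1.png');b=cam('top','t1.png')
for c in(a,b): print(c['xyz'],c['orientation'],c['camera_matrix'],c['k1'],(c['range_z']>0).mean())
print(readout.get_obs())
E
```

```text
[ 520.35738326 1053.24568393  611.55483856] [-0.02515627 -1.68141303 -2.64468297] [[492.40740604   0.         273.50417966]
 [  0.         492.40740604 215.20458435]
 [  0.           0.           1.        ]] -0.015902000522167215 0.9959353741496598
[  84.99265461  264.79429486 1190.80446404] [ 0.28379729 -0.39850455 -1.88130267] [[409.62697326   0.         265.67655138]
 [  0.         409.62697326 207.05660707]
 [  0.           0.           1.        ]] -0.033892428454392734 0.9960246598639456
{'time': 0.1, 'joint_positions': array([ 1.55408751e+00,  3.59267582e-01,  1.11657059e-02, -3.14164607e-04,
       -1.22407502e+00, -2.88097607e-01]), 'dq': array([-0.00100779, -0.00224764, -0.00014768,  0.00129678, -0.00168713,
       -0.0017784 ]), 'joint_torque': array([-2.24370386e-03, -5.84160841e+01,  2.93751973e+01,  7.01564893e+00,
        1.01715521e-02, -4.85224814e-05]), 'eef_pos': array([202.47475418, 643.50467162, 247.75279266]), 'tcp_rot': array([ 3.10376171e+00, -4.76889770e-01, -1.66302387e-04]), 'contact_force': array([-0.1274412 ,  0.09811877, -0.04781789]), 'moment': array([ 0.04488768, -0.00933548, -0.0035524 ]), 'grip_force': 0.0, 'opening': 87.3707061776096}
```

View pics/s1.png

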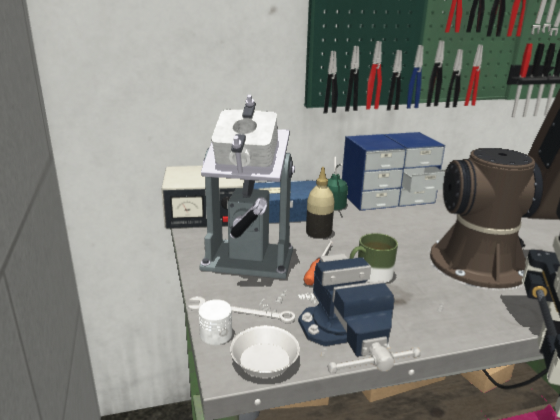

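View pics/t1.png

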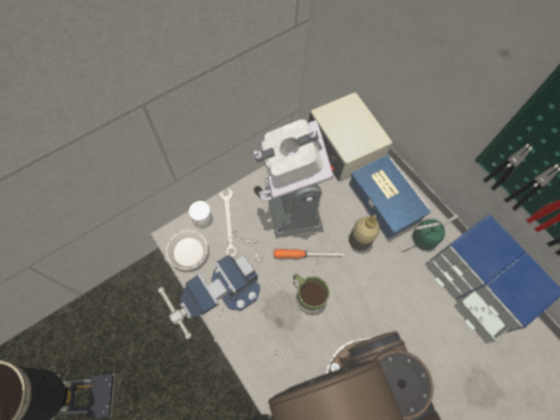

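The side view shows the stand with its front facing the camera. The hinge is near (263,204), the folded handle runs to its tip near (235,232), the table plate's front edge is near y=170, and the base plate lies at (200..290, 268). In the top view the stand is at (295,190), the spanner at (230,222) and the driver at (305,254).

```bash
cat > m.py <<'E'
from h import *
a=cam('side');b=cam('top')
A=cloud(a);B=cloud(b)
for uv in [(200,268),(288,273),(240,268),(206,168),(280,176),(242,173),(263,204),(250,218),(235,232),(217,322),(265,355),(240,310),(320,210)]:
    print('side',uv,A[uv[1],uv[0]].round(0),a['img'][uv[1],uv[0]])
for uv in [(295,225),(310,150),(295,185),(290,254),(230,222)]: print('top',uv,B[uv[1],uv[0]].round(0))
# base plate
P=np.concatenate([A[180:300,180:310].reshape(-1,3),B[110:250,240:340].reshape(-1,3)])
Q=P[(abs(P[:,2]-16)<5)]
print(len(Q)); r=cv2.minAreaRect(Q[:,:2].astype(np.float32)); print(r, cv2.boxPoints(r).round(0).tolist())
E
python3 m.py
python3 - <<'E'
import cv2
i=cv2.imread('pics/s1.png')[80:290,180:310];cv2.imwrite('pics/s1c.png',cv2.resize(i,None,fx=2.8,fy=2.8,interpolation=2))
E
```

```text
side (200, 268) [680.  57.   5.] [104 112 111]
side (288, 273) [473.  63.  -2.] [90 89 86]
side (240, 268) [586.  68.  13.] [78 85 85]
side (206, 168) [655.  65. 257.] [236 235 239]
side (280, 176) [498.  92. 252.] [120 120 126]
side (242, 173) [578.  84. 254.] [145 142 150]
side (263, 204) [533.  93. 188.] [158 156 164]
side (250, 218) [560. 126. 170.] [22 23 23]
side (235, 232) [592. 122. 135.] [20 21 23]
side (217, 322) [612. 320.  50.] [206 206 201]
side (265, 355) [524. 349.  -1.] [234 232 227]
side (240, 310) [577. 218.   3.] [235 234 230]
side (320, 210) [ 388. -108.   85.] [159 149 117]
top (295, 225) [478.  34.  53.]
top (310, 150) [537.  -6. 362.]
top (295, 185) [501.  41. 278.]
top (290, 254) [406.  76.  28.]
top (230, 222) [572. 212.   6.]
2198
((536.1843872070312, 1.7152557373046875), (355.0942077636719, 395.659912109375), 15.657336235046387) [[312.0, 144.0], [419.0, -237.0], [761.0, -141.0], [654.0, 240.0]]
```

View pics/s1c.png

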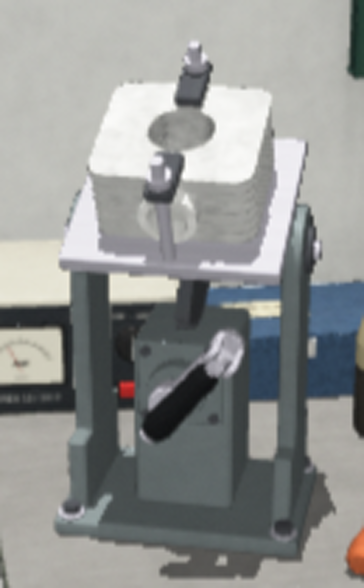

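The crop shows the base front corners at crop (57,520) and (303,543), the table front corners at (62,262) and (290,272), the hinge at (227,352), and the handle tip at (152,435). The hinge is up-right and the handle lies down-left.

```bash
cat > m2.py <<'E'
from h import *
a=cam('side');t,r=pose(a)
def ray(c):
    uv=[(180+x/2.8,80+y/2.8) for x,y in c]; s=slopes(a,uv); return r.apply(np.c_[s[:,0],-s[:,1],-np.ones(len(s))])
d=ray([(57,520),(303,543)]); E=t+d*((16-t[2])/d[:,2])[:,None]
print('base front',E.round(0),np.linalg.norm(E[0]-E[1]))
d=ray([(62,262),(287,272)]);T=t+d*((245-t[2])/d[:,2])[:,None]
print('table front',T.round(0),np.linalg.norm(T[0]-T[1]))
b=cam('top')
for n,c,bx in(('s',a,(180,300,190,300)),('t',b,(110,250,240,340))):
    C=cloud(c)[bx[0]:bx[1],bx[2]:bx[3]]
    Q=C[(abs(C[...,2]-16)<4)&(abs(C[...,0]-560)<150)&(C[...,1]>-120)&(C[...,1]<110)]
    if len(Q)>20:
        q=cv2.minAreaRect(Q[:,:2].astype(np.float32));print(n,len(Q),q,cv2.boxPoints(q).round(0).tolist())
# candidate frames, using y direction
for name,e in(('base',E),('table',T)):
    y=(e[0]-e[1])[:2];y/=np.linalg.norm(y)  # +y is left seen from front
    x=np.array([y[1],-y[0]]); off=80 if name=='base' else 93
    o=e.mean(0)[:2]+x*off; print(name,'origin',o.round(1),'yaw',np.arctan2(x[1],x[0]))
    F=np.array([-x[0],-x[1]])
    # rays of hinge, tip, on plane through hub normal to x
    hub=np.r_[o+F*112,135]; n=np.r_[x,0]
    d=ray([(227,350),(152,435)]); k=((hub-t)@n)/(d@n); H=t+d*k[:,None]-hub
    print('hub',hub.round(1),'hinge yz',(H[0,:2]@y).round(1),H[0,2].round(1),'tip',(H[1,:2]@y).round(1),H[1,2].round(1))
E
python3 m2.py
```

```text
base front [[678.  65.  16.]
 [474.  96.  16.]] 206.01689297023455
table front [[663.  67. 245.]
 [493.  81. 245.]] 171.25780209892042
s 1282 ((570.9849853515625, 9.580421447753906), (141.70578002929688, 204.54470825195312), 81.72813415527344) [[460.0, -46.0], [662.0, -75.0], [682.0, 65.0], [480.0, 94.0]]
t 508 ((539.9512939453125, 13.963546752929688), (145.51417541503906, 254.01611328125), 78.67122650146484) [[401.0, -32.0], [650.0, -82.0], [679.0, 60.0], [430.0, 110.0]]
base origin [564.3   1.3] yaw -1.7196300581812007
hub [580.9 112.1 135. ] hinge yz -44.6 61.7 tip 13.5 -14.7
table origin [570.6 -18.2] yaw -1.6522807810269042
hub [579.7  93.4 135. ] hinge yz -42.7 52.0 tip 16.0 -24.1
```

```bash
cat >> h.py <<'E'
yaw=-1.715; O=np.array([567.,1.,0]); S=R.from_euler('z',yaw)
def W(p): return O+S.apply(p)
def L(p): return S.inv().apply(np.asarray(p)-O)
HUB=np.array([-112.,0,135])
def arm(c): return np.array([0,-np.sin(c),np.cos(c)])
def tool(lean,c):
    """tool rotation: y=-p(c), z leaning 'lean' from -arm(c) towards stand +x"""
    z=np.array([np.sin(lean),0,0])-arm(c)*np.cos(lean); y=-np.array([0,np.cos(c),np.sin(c)])
    return S*R.from_matrix(np.c_[np.cross(y,z),y,z])
def tcp(grasp,rot,back=0): return W(grasp)-rot.apply([0,0,3+back])
def rows(ps,rs,p0=None,r0=None,jaw=0):
    o=readout.get_obs(); p=o['eef_pos'] if p0 is None else p0; r=R.from_rotvec(o['tcp_rot']) if r0 is None else r0
    for P,Q in zip(ps,rs):
        d=r.inv().apply(P-p); w=(r.inv()*Q).as_rotvec()
        print([*[round(float(v),1) for v in d],*[round(float(v),3) for v in w],jaw]); p,r=P,Q
def line(P,Q,n,**k):
    o=readout.get_obs(); p=o['eef_pos']; r=R.from_rotvec(o['tcp_rot']); w=(r.inv()*Q).as_rotvec()
    rows([p+(P-p)*i/n for i in range(1,n+1)],[r*R.from_rotvec(w*i/n) for i in range(1,n+1)],**k)
    print('to',P.round(),'turn',np.linalg.norm(w))
E
python3 - <<'E'
from h import *
c=.63;r=tool(np.radians(65),c)
g=HUB+arm(c)*4
print(tcp(g,r),tcp(g,r,100))
line(np.array([590,300,260.]),r,20,jaw=-1)
E
```

```text
[580.41429921 114.97420693 139.25657158] [568.79843718 208.24229795 173.40528968]
[23.6, 10.6, -0.6, -0.016, 0.067, 0.078, -1]
[24.4, 8.7, 1.2, -0.016, 0.067, 0.078, -1]
[24.8, 6.7, 3.0, -0.016, 0.067, 0.078, -1]
[25.0, 4.7, 4.7, -0.016, 0.067, 0.078, -1]
[24.9, 2.7, 6.5, -0.016, 0.067, 0.078, -1]
[24.6, 0.6, 8.2, -0.016, 0.067, 0.078, -1]
[23.9, -1.4, 9.8, -0.016, 0.067, 0.078, -1]
[23.0, -3.4, 11.4, -0.016, 0.067, 0.078, -1]
[21.9, -5.3, 12.8, -0.016, 0.067, 0.078, -1]
[20.5, -7.2, 14.1, -0.016, 0.067, 0.078, -1]
[18.8, -9.0, 15.3, -0.016, 0.067, 0.078, -1]
[17.0, -10.6, 16.4, -0.016, 0.067, 0.078, -1]
[15.0, -12.2, 17.3, -0.016, 0.067, 0.078, -1]
[12.8, -13.5, 18.0, -0.016, 0.067, 0.078, -1]
[10.4, -14.7, 18.6, -0.016, 0.067, 0.078, -1]
[8.0, -15.7, 19.0, -0.016, 0.067, 0.078, -1]
[5.4, -16.6, 19.1, -0.016, 0.067, 0.078, -1]
[2.8, -17.2, 19.2, -0.016, 0.067, 0.078, -1]
[0.2, -17.6, 19.0, -0.016, 0.067, 0.078, -1]
[-2.5, -17.8, 18.6, -0.016, 0.067, 0.078, -1]
to [590. 300. 260.] turn 2.087798876132538
```

Call:
jog_arm:
  commands:
    - [23.6, 10.6, -0.6, -0.016, 0.067, 0.078, -1]
    - [24.4, 8.7, 1.2, -0.016, 0.067, 0.078, -1]
    - [24.8, 6.7, 3, -0.016, 0.067, 0.078, -1]
    - [25, 4.7, 4.7, -0.016, 0.067, 0.078, -1]
    - [24.9, 2.7, 6.5, -0.016, 0.067, 0.078, -1]
    - [24.6, 0.6, 8.2, -0.016, 0.067, 0.078, -1]
    - [23.9, -1.4, 9.8, -0.016, 0.067, 0.078, -1]
    - [23, -3.4, 11.4, -0.016, 0.067, 0.078, -1]
    - [21.9, -5.3, 12.8, -0.016, 0.067, 0.078, -1]
    - [20.5, -7.2, 14.1, -0.016, 0.067, 0.078, -1]
  force: 15

```text
time: 1.3
eef_pos: [396.8, 471.6, 254.2]
tcp_rot: [2.332, -1.461, 0.892]
contact_force: [-0.1, -0.2, -0.7]
opening: 87.4
grip_force: 0.0
```

Call:
jog_arm:
  commands:
    - [18.8, -9, 15.3, -0.016, 0.067, 0.078, -1]
    - [17, -10.6, 16.4, -0.016, 0.067, 0.078, -1]
    - [15, -12.2, 17.3, -0.016, 0.067, 0.078, -1]
    - [12.8, -13.5, 18, -0.016, 0.067, 0.078, -1]
    - [10.4, -14.7, 18.6, -0.016, 0.067, 0.078, -1]
    - [8, -15.7, 19, -0.016, 0.067, 0.078, -1]
    - [5.4, -16.6, 19.1, -0.016, 0.067, 0.078, -1]
    - [2.8, -17.2, 19.2, -0.016, 0.067, 0.078, -1]
    - [0.2, -17.6, 19, -0.016, 0.067, 0.078, -1]
    - [-2.5, -17.8, 18.6, -0.016, 0.067, 0.078, -1]

```text
time: 2.3
eef_pos: [590.8, 300.1, 257.9]
tcp_rot: [1.109, -1.985, 1.469]
contact_force: [-0.3, 0.1, 0.7]
opening: 87.6
grip_force: 0.0
```

```bash
python3 - <<'E'
from h import *
w=cam('wrist','w1.png')
o=readout.get_obs();print(o['time'],o['joint_positions'].round(2),o['eef_pos'].round(1),w['xyz'],w['orientation'])
r=R.from_rotvec(o['tcp_rot']);print((r.inv()*tool(np.radians(65),.63)).as_rotvec().round(3))
E
```

```text
2.35 [ 1.03  0.77 -0.03  0.63 -1.85 -1.79] [592.9 296.4 255.9] [532.74403583 400.54448786 360.08655633] [-0.70571703  1.15840712  2.40108653]
[ 0.008 -0.006 -0.002]
```

View pics/w1.png

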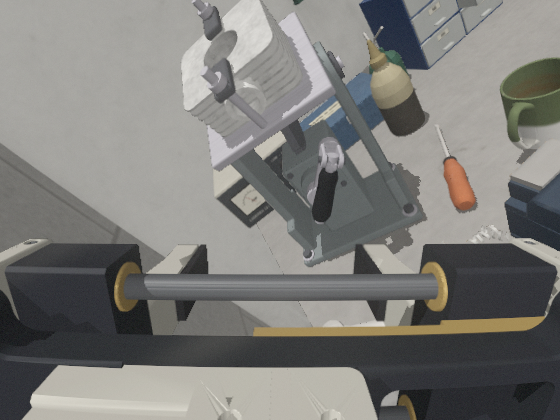

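The wrist view shows the hinge at about (329,152), the sleeve tip at (321,219), and the base plate's front corners at about (307,260) and (419,211). All is clear in front.

```bash
python3 - <<'E'
from h import *
a=cam('wrist');t,r=pose(a)
def ray(uv): s=slopes(a,uv); return r.apply(np.c_[s[:,0],-s[:,1],-np.ones(len(s))])
d=ray([(306,258),(420,210)]);E=t+d*((16-t[2])/d[:,2])[:,None];print('base front',E.round(1),np.linalg.norm(E[0]-E[1]),'local',L(E).round(1))
C=cloud(a)
blk=(a['img'].max(2)<60);blk[:140]=0;blk[235:]=0;blk[:,:300]=0;blk[:,350:]=0
n,lab,st,ce=cv2.connectedComponentsWithStats(blk.astype(np.uint8));k=1+st[1:,4].argmax();m=lab==k
print(st[k]);p=L(C[m]);p=p[np.abs(p-np.median(p,0)).max(1)<60];print('blk local med',np.median(p,0),'x min/max',np.percentile(p[:,0],[2,98]))
d=ray([(329,152),(321,219)]);h=W(HUB);nx=S.apply([1,0,0]);q=L(t+d*(((h-t)@nx)/(d@nx))[:,None])-HUB
print('hinge',q[0].round(1),'tip',q[1].round(1))
vv,uu=np.nonzero(m);ln=cv2.fitLine(np.c_[uu,vv].astype(np.float32),cv2.DIST_L2,0,.01,.01).ravel();print(ln)
s=[(ln[2]+ln[0]*f,ln[3]+ln[1]*f) for f in(-20,0,20)];d=ray(s);q=L(t+d*(((h-t)@nx)/(d@nx))[:,None])-HUB;print('axis pts',q.round(1), 'angle',np.arctan2(*(q[0]-q[2])[1:]))
E
```

```text
base front [[676.9  44.6  16. ]
 [481.4  83.2  16. ]] 199.2313046684115 local [[-58.9 102.5  16. ]
 [-69.1 -96.5  16. ]]
[312 169  27  54 921]
blk local med [-119.76883288   -9.7995329   157.96435026] x min/max [-124.14458827 -110.45442485]
hinge [  0.  -42.1  67.5] tip [ -0.   14.7 -10.8]
[ 1.9640552e-01 -9.8052275e-01  3.2487732e+02  1.9649620e+02]
axis pts [[ -0.   12.2  -6.5]
 [ -0.   -7.9  17.9]
 [  0.  -25.9  39.7]] angle 2.4524282850034176
```

```bash
sed -i 's/O=np.array(\[567.,1.,0\])/O=np.array([571.,.4,0])/' h.py; python3 - <<'E'
from h import *
c=.67;r=tool(np.radians(65),c)
g=HUB+arm(c)*4
line(tcp(g,r,70),r,10,jaw=-0.2)
E
```

```text
[-1.9, 5.4, 14.0, 0.002, -0.0, 0.004, -0.2]
[-1.9, 5.4, 14.0, 0.002, -0.0, 0.004, -0.2]
[-1.8, 5.5, 14.0, 0.002, -0.0, 0.004, -0.2]
[-1.8, 5.5, 14.0, 0.002, -0.0, 0.004, -0.2]
[-1.8, 5.5, 13.9, 0.002, -0.0, 0.004, -0.2]
[-1.8, 5.6, 13.9, 0.002, -0.0, 0.004, -0.2]
[-1.7, 5.6, 13.9, 0.002, -0.0, 0.004, -0.2]
[-1.7, 5.7, 13.9, 0.002, -0.0, 0.004, -0.2]
[-1.7, 5.7, 13.9, 0.002, -0.0, 0.004, -0.2]
[-1.7, 5.7, 13.9, 0.002, -0.0, 0.004, -0.2]
to [575. 180. 162.] turn 0.046456265115889316
```

Call:
jog_arm:
  commands:
    - [-1.9, 5.4, 14, 0.002, 0, 0.004, -0.2]
    - [-1.9, 5.4, 14, 0.002, 0, 0.004, -0.2]
    - [-1.8, 5.5, 14, 0.002, 0, 0.004, -0.2]
    - [-1.8, 5.5, 14, 0.002, 0, 0.004, -0.2]
    - [-1.8, 5.5, 14, 0.002, 0, 0.004, -0.2]
    - [-1.8, 5.6, 14, 0.002, 0, 0.004, -0.2]
    - [-1.7, 5.6, 14, 0.002, 0, 0.004, -0.2]
    - [-1.7, 5.7, 14, 0.002, 0, 0.004, -0.2]
    - [-1.7, 5.7, 14, 0.002, 0, 0.004, -0.2]
    - [0, 0, 0, 0, 0, 0, -0.2]

```text
time: 3.4
eef_pos: [574.9, 193.2, 172.7]
tcp_rot: [1.09, -2.003, 1.504]
contact_force: [-0.4, 1.0, 0.6]
opening: 52.7
grip_force: 0.0
```

```bash
python3 - <<'E'
from h import *
a=cam('wrist','w2.png');t,r=pose(a);o=readout.get_obs();print(o['time'],o['eef_pos'].round(1),o['opening'],o['contact_force'].round(1))
P=o['eef_pos'];T=R.from_rotvec(o['tcp_rot'])
C=cloud(a);q=T.inv().apply(C.reshape(-1,3)-P).reshape(C.shape)
m=(a['img'].max(2)<60)&(abs(q[...,0])<90)&(abs(q[...,1])<35)&(q[...,2]>40)&(q[...,2]<95)
print(m.sum(),'tool frame black med',np.median(q[m],0).round(1),np.percentile(q[m],[2,98],axis=0).round(1))
x=q[m]
for lo in range(-50,60,10):
    s=x[(x[:,0]>lo)&(x[:,0]<lo+10)]
    if len(s)>8: print(lo,len(s),s[:,1].min().round(1),s[:,1].max().round(1),s[:,2].min().round(1))
E
```

```text
3.45 [575.5 194.3 173.4] 52.508424775909965 [0.6 0.4 1. ]
1977 tool frame black med [15.7  3.8 73.4] [[-17.7  -6.8  62.7]
 [ 43.7  14.   86.9]]
-30 12 -2.8 8.0 86.0
-20 192 -8.5 13.7 79.8
-10 298 -8.5 14.5 75.4
0 310 -8.4 14.8 71.9
10 318 -6.5 14.5 69.5
20 320 -5.7 14.2 65.0
30 368 -5.4 15.4 61.4
40 159 -5.4 15.6 61.9
```

View pics/w2.png

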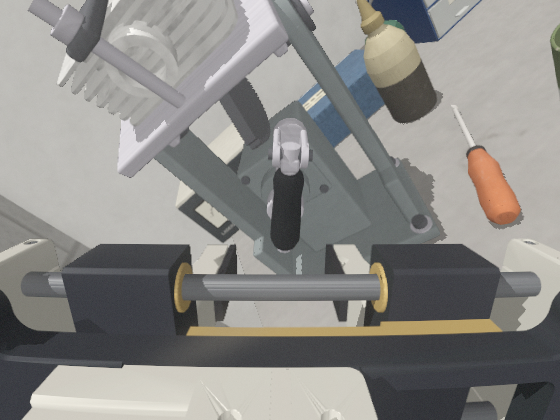

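The wrist view shows the sleeve centred between the fingers, with its hinge at (290,150) and tip at (286,245). It lies about 3 mm to tool +y, and its axis is about 88 mm ahead.

Call:
jog_arm:
  commands:
    - [-0.5, 0.4, 10.5, 0, 0, 0.004, -0.2]
    - [-0.5, 0.4, 10.5, 0, 0, 0.004, -0.2]
    - [-0.5, 0.4, 10.5, 0, 0, 0.004, -0.2]
    - [-0.5, 0.4, 10.5, 0, 0, 0.004, -0.2]
    - [-0.5, 0.4, 10.5, 0, 0, 0.004, -0.2]
    - [-0.5, 0.4, 10.5, 0, 0, 0.004, -0.2]
    - [-0.5, 0.4, 10.5, 0, 0, 0.004, -0.2]
    - [-0.5, 0.4, 10.5, 0, 0, 0, -0.2]
    - [0, 0, 0, 0, 0, 0, -0.2]
    - [0, 0, 0, 0, 0, 0, -0.2]

```text
time: 4.45
eef_pos: [586.8, 117.7, 140.3]
tcp_rot: [1.066, -2.028, 1.519]
contact_force: [0.5, -0.6, 0.1]
opening: 52.3
grip_force: 0.0
```

```bash
cat > st.py <<'E'
from h import *
o=readout.get_obs();T=R.from_rotvec(o['tcp_rot']);g=L(o['eef_pos']+T.apply([0,0,3]))
print(o['time'],'tcp',o['eef_pos'].round(1),'grasp local-HUB',(g-HUB).round(1),'open',round(o['opening'],1),o['grip_force'],'F local',S.inv().apply(o['contact_force']).round(1),'F tool',T.inv().apply(o['contact_force']).round(1))
E
python3 st.py; python3 - <<'E'
from h import *
cam('wrist','w3.png')
E
```

```text
4.45 tcp [586.8 117.7 140.3] grasp local-HUB [-3.6 -0.4  4.3] open 52.3 0.0 F local [0.6 0.5 0.1] F tool [ 0.  -0.5  0.6]
```

View pics/w3.png

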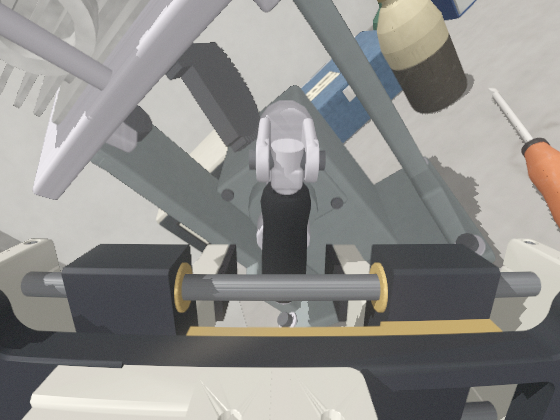

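The handle (column 286) is centred between the fingers (235 and 333), so I'll close.

Call:
jog_arm:
  commands:
    - [0, 0, 0, 0, 0, 0, 0.4]
    - [0, 0, 0, 0, 0, 0, 0.7]
    - [0, 0, 0, 0, 0, 0, 1]
    - [0, 0, 0, 0, 0, 0, 1]
    - [0, 0, 0, 0, 0, 0, 1]
    - [0, 0, 0, 0, 0, 0, 1]
    - [0, 0, 0, 0, 0, 0, 1]
    - [0, 0, 0, 0, 0, 0, 1]
    - [0, 0, 0, 0, 0, 0, 1]
    - [0, 0, 0, 0, 0, 0, 1]
  force: 15

```text
time: 5.5
eef_pos: [586.1, 118.1, 139.7]
tcp_rot: [1.067, -2.029, 1.518]
contact_force: [-4.1, 2.1, -2.1]
opening: 23.8
grip_force: 15.0
```

```bash
python3 st.py; cat > fold.py <<'E'
from h import *
import sys
# arc about hinge from current grasp; args: arm angle c, lean end deg, rho, phi0, phi1, n
c,lean1,rho,phi0,phi1,n=map(float,sys.argv[1:7]);n=int(n)
o=readout.get_obs();r0=R.from_rotvec(o['tcp_rot']);g0=o['eef_pos']+r0.apply([0,0,3])
a=S.apply(arm(c));F=S.apply([-1,0,0])
pt=lambda f: rho*(-a*np.cos(f)+F*np.sin(f))
w=(r0.inv()*tool(np.radians(lean1),c)).as_rotvec();print('turn',w.round(3))
ps=[];rs=[]
for i in range(1,n+1):
    f=np.radians(phi0+(phi1-phi0)*i/n);Q=r0*R.from_rotvec(w*i/n)
    rs.append(Q);ps.append(g0+pt(f)-pt(np.radians(phi0))-Q.apply([0,0,3]))
rows(ps,rs,jaw=1)
E
python3 fold.py .67 50 66 0 95 30
```

```text
5.5 tcp [586.1 118.1 139.7] grasp local-HUB [-3.9 -1.1  3.7] open 23.8 15.000229786382988 F local [-1.5 -4.3 -2.1] F tool [ 0.4  4.7 -1.8]
turn [ 0.001 -0.256 -0.023]
[-1.4, 0.0, -3.3, 0.0, -0.009, -0.001, 1]
[-1.3, 0.0, -3.4, 0.0, -0.009, -0.001, 1]
[-1.1, 0.0, -3.5, 0.0, -0.009, -0.001, 1]
[-1.0, 0.0, -3.5, 0.0, -0.009, -0.001, 1]
[-0.8, 0.0, -3.6, 0.0, -0.009, -0.001, 1]
[-0.6, 0.0, -3.6, 0.0, -0.009, -0.001, 1]
[-0.5, 0.0, -3.6, 0.0, -0.009, -0.001, 1]
[-0.3, 0.0, -3.6, 0.0, -0.009, -0.001, 1]
[-0.1, 0.0, -3.6, 0.0, -0.009, -0.001, 1]
[0.0, 0.0, -3.6, 0.0, -0.009, -0.001, 1]
[0.2, 0.0, -3.6, 0.0, -0.009, -0.001, 1]
[0.4, 0.0, -3.6, 0.0, -0.009, -0.001, 1]
[0.6, -0.0, -3.6, 0.0, -0.009, -0.001, 1]
[0.7, -0.0, -3.6, 0.0, -0.009, -0.001, 1]
[0.9, -0.0, -3.5, 0.0, -0.009, -0.001, 1]
[1.1, -0.0, -3.5, 0.0, -0.009, -0.001, 1]
[1.2, -0.0, -3.4, 0.0, -0.009, -0.001, 1]
[1.4, -0.0, -3.4, 0.0, -0.009, -0.001, 1]
[1.5, -0.0, -3.3, 0.0, -0.009, -0.001, 1]
[1.7, -0.0, -3.2, 0.0, -0.009, -0.001, 1]
[1.8, -0.0, -3.2, 0.0, -0.009, -0.001, 1]
[2.0, -0.0, -3.1, 0.0, -0.009, -0.001, 1]
[2.1, -0.0, -3.0, 0.0, -0.009, -0.001, 1]
[2.3, -0.0, -2.9, 0.0, -0.009, -0.001, 1]
[2.4, -0.0, -2.8, 0.0, -0.009, -0.001, 1]
[2.5, -0.0, -2.7, 0.0, -0.009, -0.001, 1]
[2.6, -0.0, -2.5, 0.0, -0.009, -0.001, 1]
[2.8, -0.0, -2.4, 0.0, -0.009, -0.001, 1]
[2.9, -0.0, -2.3, 0.0, -0.009, -0.001, 1]
[3.0, -0.0, -2.1, 0.0, -0.009, -0.001, 1]
```

Call:
jog_arm:
  commands:
    - [-1.4, 0.3, -3.3, 0, -0.009, 0, 1]
    - [-1.3, 0.3, -3.4, 0, -0.009, 0, 1]
    - [-1.1, 0.2, -3.5, 0, -0.009, 0, 1]
    - [-1, 0, -3.5, 0, -0.009, 0, 1]
    - [-0.8, 0, -3.6, 0, -0.009, 0, 1]
    - [-0.6, 0, -3.6, 0, -0.009, 0, 1]
    - [-0.5, 0, -3.6, 0, -0.009, 0, 1]
    - [-0.3, 0, -3.6, 0, -0.009, 0, 1]
    - [-0.1, 0, -3.6, 0, -0.009, 0, 1]
    - [0, 0, -3.6, 0, -0.009, 0, 1]

```text
time: 6.5
eef_pos: [584.0, 151.4, 147.9]
tcp_rot: [1.152, -2.086, 1.495]
contact_force: [-1.7, -6.6, -1.8]
opening: 23.5
grip_force: 15.0
```

```bash
python3 st.py
```

```text
6.5 tcp [584.  151.4 147.9] grasp local-HUB [-36.7  -7.9  11.7] open 23.5 14.999408747535199 F local [ 6.8 -0.8 -1.8] F tool [2.6 1.7 6.3]
```

Call:
jog_arm:
  commands:
    - [0.2, 0.2, -3.6, 0, -0.009, 0, 1]
    - [0.4, 0, -3.6, 0, -0.009, 0, 1]
    - [0.6, 0, -3.6, 0, -0.009, 0, 1]
    - [0.7, 0, -3.6, 0, -0.009, 0, 1]
    - [0.9, 0, -3.5, 0, -0.009, 0, 1]
    - [1.1, 0, -3.5, 0, -0.009, 0, 1]
    - [1.2, 0, -3.4, 0, -0.009, 0, 1]
    - [1.4, 0, -3.4, 0, -0.009, 0, 1]
    - [1.5, 0, -3.3, 0, -0.009, 0, 1]
    - [1.7, 0, -3.2, 0, -0.009, 0, 1]

```text
time: 7.5
eef_pos: [571.1, 178.3, 168.2]
tcp_rot: [1.243, -2.146, 1.468]
contact_force: [-1.0, -5.6, -5.0]
opening: 24.1
grip_force: 15.0
```

```bash
python3 st.py
```

```text
7.5 tcp [571.1 178.3 168.2] grasp local-HUB [-61.6 -24.4  31.8] open 24.1 14.999436386860907 F local [ 5.7 -0.2 -5. ] F tool [0.3 3.3 6.9]
```

Call:
jog_arm:
  commands:
    - [1.8, 0.3, -3.2, 0, -0.009, 0, 1]
    - [2, 0.2, -3.1, 0, -0.009, 0, 1]
    - [2.1, 0, -3, 0, -0.009, 0, 1]
    - [2.3, 0, -2.9, 0, -0.009, 0, 1]
    - [2.4, 0, -2.8, 0, -0.009, 0, 1]
    - [2.5, 0, -2.7, 0, -0.009, 0, 1]
    - [2.6, 0, -2.5, 0, -0.009, 0, 1]
    - [2.8, 0, -2.4, 0, -0.009, 0, 1]
    - [0, 0, 0, 0, 0, 0, 1]
    - [0, 0, 0, 0, 0, 0, 1]

```text
time: 8.5
eef_pos: [554.5, 189.3, 190.4]
tcp_rot: [1.317, -2.193, 1.446]
contact_force: [-5.3, 5.1, -4.9]
opening: 23.6
grip_force: 15.0
```

```bash
python3 st.py; python3 - <<'E'
from h import *
cam('side');a=cam('side')
i=a['img'][120:260,180:340,::-1];cv2.imwrite('pics/s2.png',cv2.resize(i,None,fx=4,fy=4,interpolation=2))
E
```

```text
8.5 tcp [554.5 189.3 190.4] grasp local-HUB [-70.2 -42.3  53.9] open 23.6 15.000061341561377 F local [-4.3 -6.  -4.9] F tool [-2.7  7.8 -3.2]
```

View pics/s2.png

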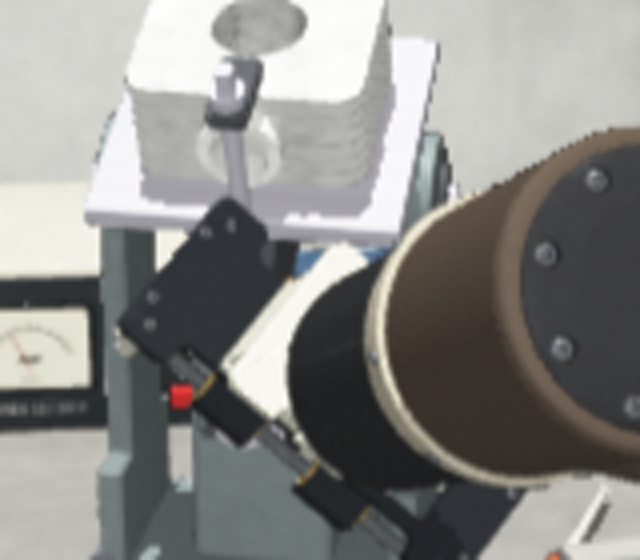

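Call:
jog_arm:
  commands:
    - [0, 0.4, -0.4, 0, 0, 0, 1]
    - [0, 0.4, -0.6, 0, 0, 0, 1]
    - [0, 0.4, 0, 0, 0, 0, 1]
    - [0.8, 0, -0.6, 0, 0, 0, 1]
    - [0.8, 0, -0.6, 0, 0, 0, 1]
    - [0.8, 0, -0.6, 0, 0, 0, 1]
    - [0.8, 0, -0.6, 0, 0, 0, 1]
    - [0.8, 0, -0.6, 0, 0, 0, 1]
    - [0, 0, 0, 0, 0, 0, 1]
    - [0, 0, 0, 0, 0, 0, 1]

```text
time: 9.6
eef_pos: [550.4, 190.1, 194.1]
tcp_rot: [1.317, -2.193, 1.446]
contact_force: [3.5, 4.6, -2.7]
opening: 23.7
grip_force: 15.0
```

```bash
python3 st.py
```

```text
9.6 tcp [550.4 190.1 194.1] grasp local-HUB [-70.5 -46.5  57.6] open 23.7 15.000150594860315 F local [-5.   2.8 -2.7] F tool [-6.2 -0.4 -1.4]
```

Call:
jog_arm:
  commands:
    - [-0.3, 0, -0.4, 0, 0, 0, 1]
    - [-0.3, 0, -0.4, 0, 0, 0, 1]
    - [0.8, 0, -0.6, 0, 0, 0, 1]
    - [0.8, 0, -0.6, 0, 0, 0, 1]
    - [0.8, 0, -0.6, 0, 0, 0, 1]
    - [0.8, 0, -0.6, 0, 0, 0, 1]
    - [0, 0, 0, 0, 0, 0, 1]
    - [0, 0, 0, 0, 0, 0, 1]
    - [0, 0, 0, 0, 0, 0, 1]
    - [0, 0, 0, 0, 0, 0, 1]

```text
time: 10.6
eef_pos: [548.1, 190.6, 196.5]
tcp_rot: [1.316, -2.192, 1.445]
contact_force: [9.0, 0.2, -6.8]
opening: 23.7
grip_force: 15.0
```

```bash
python3 st.py
```

```text
10.6 tcp [548.1 190.6 196.5] grasp local-HUB [-70.6 -48.8  60. ] open 23.7 14.999490338377655 F local [-1.5  8.9 -6.8] F tool [-9.4 -2.5  5.8]
```

Call:
jog_arm:
  commands:
    - [0.8, 0.1, -0.6, 0, 0, 0, 1]
    - [0.8, 0.1, -0.6, 0, 0, 0, 1]
    - [0, 0.1, 0, 0, 0, 0, 1]
    - [0, 0, 0, 0, 0, 0, 1]
    - [0, 0, 0, 0, 0, 0, 1]
    - [0, 0, 0, 0, 0, 0, 1]
    - [0, 0, 0, 0, 0, 0, 1]
    - [0, 0, 0, 0, 0, 0, 1]
    - [0, 0, 0, 0, 0, 0, 1]
    - [0, 0, 0, 0, 0, 0, 1]

```text
time: 11.6
eef_pos: [546.9, 190.7, 197.5]
tcp_rot: [1.316, -2.193, 1.445]
contact_force: [14.3, -1.3, -10.4]
opening: 23.3
grip_force: 15.0
```

```bash
python3 st.py; python3 - <<'E'
from h import *
cam('wrist','w4.png')
E
```

```text
11.6 tcp [546.9 190.7 197.5] grasp local-HUB [-70.6 -50.   61. ] open 23.3 14.998986502178013 F local [ -0.7  14.4 -10.4] F tool [-13.7  -4.5  10.4]
```

View pics/w4.png

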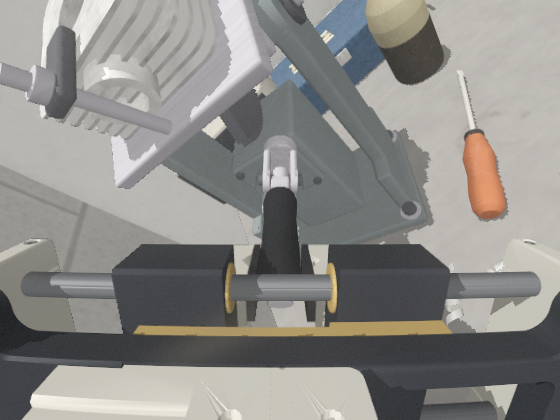

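The wrist view shows the sleeve from the hinge at (280,165) running out into the pads near (282,290). I'll check its direction against the shaft with the depth image.

```bash
cat > ax.py <<'E'
from h import *
a=cam('wrist');C=L(cloud(a).reshape(-1,3)).reshape(cloud(a).shape)-HUB
m=(a['img'].max(2)<60);m[:188]=0;m[246:]=0;m[:,:262]=0;m[:,302:]=0
p=C[m];p=p[(p[:,0]>-75)&(p[:,0]<-5)];print(len(p))
for lo in range(-60,-5,8):
    s=p[(p[:,0]>=lo)&(p[:,0]<lo+8)]
    if len(s)>20: print(lo+4,'n',len(s),'top z',np.percentile(s[:,2],97).round(1),'y',np.percentile(s[:,1],[3,97]).round(1))
E
python3 ax.py
```

```text
733
-56 n 34 top z 64.2 y [-54.  -49.3]
-48 n 202 top z 65.2 y [-54.4 -43.2]
-40 n 165 top z 63.9 y [-53.9 -48.3]
-32 n 124 top z 62.0 y [-53.6 -50.1]
-24 n 114 top z 61.1 y [-53.9 -50.6]
-16 n 84 top z 61.2 y [-54. -51.]
```

```bash
python3 - <<'E'
from h import *
o=readout.get_obs();r=R.from_rotvec(o['tcp_rot']);c=.67
g=L(o['eef_pos']+r.apply([0,0,3]))
G=HUB+arm(c)*70+[-62,0,0]
Q=tool(np.radians(45),0.)
w=(r.inv()*Q).as_rotvec()
ps,rs=[],[]
for i in range(1,5): rs.append(r);ps.append(W(g+(G-g)*i/4)-r.apply([0,0,3]))
for i in range(1,9): q=r*R.from_rotvec(w*i/8);rs.append(q);ps.append(W(G)-q.apply([0,0,3]))
rows(ps,rs,jaw=-.2)
E
```

```text
[-0.3, -0.3, 3.1, 0.0, 0.0, 0.0, -0.2]
[-0.3, -0.3, 3.1, 0.0, 0.0, 0.0, -0.2]
[-0.3, -0.3, 3.1, 0.0, 0.0, 0.0, -0.2]
[-0.3, -0.3, 3.1, 0.0, 0.0, 0.0, -0.2]
[0.0, -0.2, 0.0, -0.057, -0.01, -0.065, -0.2]
[0.0, -0.2, 0.0, -0.057, -0.01, -0.065, -0.2]
[0.0, -0.2, 0.0, -0.057, -0.01, -0.065, -0.2]
[0.0, -0.2, 0.0, -0.057, -0.01, -0.065, -0.2]
[0.0, -0.2, 0.0, -0.057, -0.01, -0.065, -0.2]
[0.0, -0.2, 0.0, -0.057, -0.01, -0.065, -0.2]
[0.0, -0.2, 0.0, -0.057, -0.01, -0.065, -0.2]
[0.0, -0.2, 0.0, -0.057, -0.01, -0.065, -0.2]
```

Call:
jog_arm:
  commands:
    - [0, 0, 0, 0, 0, 0, -0.2]
    - [0, 0, 0, 0, 0, 0, -0.2]
    - [-0.3, -0.3, 3.1, 0, 0, 0, -0.2]
    - [-0.3, -0.3, 3.1, 0, 0, 0, -0.2]
    - [-0.3, -0.3, 3.1, 0, 0, 0, -0.2]
    - [-0.3, -0.3, 3.1, 0, 0, 0, -0.2]
    - [0, -0.2, 0, -0.057, -0.01, -0.065, -0.2]
    - [0, -0.2, 0, -0.057, -0.01, -0.065, -0.2]
    - [0, -0.2, 0, -0.057, -0.01, -0.065, -0.2]
    - [0, -0.2, 0, -0.057, -0.01, -0.065, -0.2]

```text
time: 12.7
eef_pos: [551.8, 180.8, 192.6]
tcp_rot: [1.492, -2.042, 1.047]
contact_force: [1.6, -0.5, 0.5]
opening: 52.4
grip_force: 0.0
```

Call:
jog_arm:
  commands:
    - [0, -0.2, 0, -0.057, -0.01, -0.065, -0.2]
    - [0, -0.2, 0, -0.057, -0.01, -0.065, -0.2]
    - [0, -0.2, 0, -0.057, -0.01, -0.065, -0.2]
    - [0, -0.2, 0, -0.057, -0.01, -0.065, -0.2]
    - [0, 0, 0, 0, 0, 0, -0.2]
    - [0, 0, 0, 0, 0, 0, -0.2]
    - [0, 0, 0, 0, 0, 0, -0.2]
    - [0, 0, 0, 0, 0, 0, -0.2]
    - [0, 0, 0, 0, 0, 0, -0.2]
    - [0, 0, 0, 0, 0, 0, -0.2]

```text
time: 13.7
eef_pos: [552.5, 181.0, 192.8]
tcp_rot: [1.612, -1.86, 0.67]
contact_force: [-0.5, 0.4, -0.1]
opening: 52.5
grip_force: 0.0
```

```bash
python3 st.py; python3 - <<'E'
from h import *
cam('wrist','w5.png')
E
```

```text
13.7 tcp [552.5 181.  192.8] grasp local-HUB [-61.9 -44.3  55.7] open 52.5 0.0 F local [-0.4 -0.5 -0.1] F tool [-0.3  0.5 -0.2]
```

View pics/w5.png

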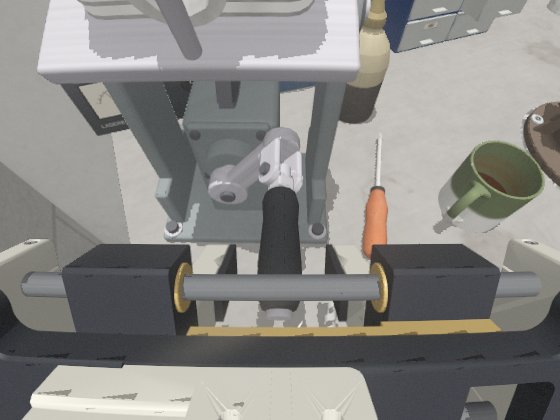

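The view shows the handle standing out towards the viewer, its sleeve (columns 262–300) between the fingers (235, 335), and the arm from the hub at (228,185) to the hinge at (282,155). The handle is fully out.

```bash
python3 - <<'E'
from h import *
a=cam('wrist');C=L(cloud(a).reshape(-1,3)).reshape(420,560,3)-HUB
m=(a['img'].max(2)<75);m[:188]=0;m[270:]=0;m[:,:258]=0;m[:,305:]=0
p=C[m];p=p[(p[:,0]>-85)&(p[:,0]<-5)&(p[:,2]>30)]
for lo in range(-80,-5,8):
    s=p[(p[:,0]>=lo)&(p[:,0]<lo+8)]
    if len(s)>20:
        # circle fit with r=11.8 in yz
        from scipy.optimize import least_squares
        f=least_squares(lambda q:np.hypot(s[:,1]-q[0],s[:,2]-q[1])-11.8,[s[:,1].mean(),s[:,2].max()-11.8],loss='soft_l1')
        print(lo+4,len(s),'axis',f.x.round(1),'rad',np.hypot(*f.x).round(1),'ang',np.arctan2(-f.x[0],f.x[1]).round(3))
E
```

```text
-60 422 axis [-42.   54.5] rad 68.8 ang 0.657
-52 567 axis [-42.1  54.1] rad 68.6 ang 0.661
-44 499 axis [-42.2  53.6] rad 68.3 ang 0.667
-36 453 axis [-42.2  53. ] rad 67.8 ang 0.672
-28 433 axis [-42.3  52.7] rad 67.6 ang 0.677
-20 426 axis [-42.5  53.2] rad 68.0 ang 0.674
-12 197 axis [-42.6  52.4] rad 67.5 ang 0.683
```

Call:
jog_arm:
  commands:
    - [-0.5, -1, 0.5, 0, 0, 0, -0.2]
    - [-0.5, -1, 0.5, 0, 0, 0, 0.2]
    - [0, 0, 0, 0, 0, 0, 1]
    - [0, 0, 0, 0, 0, 0, 1]
    - [0, 0, 0, 0, 0, 0, 1]
    - [0, 0, 0, 0, 0, 0, 1]
    - [0, 0, 0, 0, 0, 0, 1]
    - [0, 0, 0, 0, 0, 0, 1]
    - [0, 0, 0, 0, 0, 0, 1]
    - [0, 0, 0, 0, 0, 0, 1]
  force: 20

```text
time: 14.8
eef_pos: [554.0, 180.6, 191.0]
tcp_rot: [1.611, -1.86, 0.668]
contact_force: [-4.3, 2.1, 0.1]
opening: 23.7
grip_force: 20.0
```

```bash
python3 st.py; cat > crank.py <<'E'
from h import *
import sys
# circle about hub (hy,hz) local offsets, radius rad, from c0 to c1, n rows
c0,c1,n,hy,hz,rad=map(float,sys.argv[1:7]);n=int(n)
q=tool(np.radians(45),0.);f=lambda c:rad*arm(c)
o=None
for i in range(n):
    d=S.apply(f(c0+(c1-c0)*(i+1)/n)-f(c0+(c1-c0)*i/n));d=q.inv().apply(d);print([*d.round(1).tolist(),0,0,0,1])
E
python3 crank.py .665 1.665 10 0 0 70; echo; python3 crank.py 1.665 2.665 10 0 0 70
```

```text
14.8 tcp [554.  180.6 191. ] grasp local-HUB [-61.8 -42.7  53.9] open 23.7 20.000118815096357 F local [-1.4 -4.6  0.1] F tool [-0.9  4.6 -1.1]
[-3.2, 5.3, 3.2, 0, 0, 0, 1]
[-3.6, 4.8, 3.6, 0, 0, 0, 1]
[-3.9, 4.3, 3.9, 0, 0, 0, 1]
[-4.2, 3.7, 4.2, 0, 0, 0, 1]
[-4.4, 3.1, 4.4, 0, 0, 0, 1]
[-4.6, 2.4, 4.6, 0, 0, 0, 1]
[-4.8, 1.8, 4.8, 0, 0, 0, 1]
[-4.9, 1.1, 4.9, 0, 0, 0, 1]
[-4.9, 0.4, 4.9, 0, 0, 0, 1]
[-4.9, -0.3, 4.9, 0, 0, 0, 1]

[-4.9, -1.0, 4.9, 0, 0, 0, 1]
[-4.8, -1.7, 4.8, 0, 0, 0, 1]
[-4.7, -2.4, 4.7, 0, 0, 0, 1]
[-4.5, -3.0, 4.5, 0, 0, 0, 1]
[-4.2, -3.6, 4.2, 0, 0, 0, 1]
[-4.0, -4.2, 4.0, 0, 0, 0, 1]
[-3.6, -4.7, 3.6, 0, 0, 0, 1]
[-3.3, -5.2, 3.3, 0, 0, 0, 1]
[-2.9, -5.7, 2.9, 0, 0, 0, 1]
[-2.5, -6.0, 2.5, 0, 0, 0, 1]
```

Call:
jog_arm:
  commands:
    - [-3.2, 5.8, 3.2, 0, 0, 0, 1]
    - [-3.6, 4.8, 3.6, 0, 0, 0, 1]
    - [-3.9, 4.3, 3.9, 0, 0, 0, 1]
    - [-4.2, 3.7, 4.2, 0, 0, 0, 1]
    - [-4.4, 3.1, 4.4, 0, 0, 0, 1]
    - [-4.6, 2.4, 4.6, 0, 0, 0, 1]
    - [-4.8, 1.8, 4.8, 0, 0, 0, 1]
    - [-4.9, 1.1, 4.9, 0, 0, 0, 1]
    - [-4.9, 0.4, 4.9, 0, 0, 0, 1]
    - [-4.9, -0.3, 4.9, 0, 0, 0, 1]

```text
time: 15.8
eef_pos: [529.0, 184.6, 130.7]
tcp_rot: [1.613, -1.861, 0.672]
contact_force: [6.4, -0.5, 5.8]
opening: 23.4
grip_force: 20.0
```

```bash
python3 st.py
```

```text
15.8 tcp [529.  184.6 130.7] grasp local-HUB [-62.2 -68.1  -6.5] open 23.4 20.00050012517022 F local [-0.4  6.4  5.8] F tool [ 3.8 -6.4 -4.4]
```

Call:
jog_arm:
  commands:
    - [-4.9, -1.1, 4.9, 0, 0, 0, 1]
    - [-4.8, -1.7, 4.8, 0, 0, 0, 1]
    - [-4.7, -2.4, 4.7, 0, 0, 0, 1]
    - [-4.5, -3, 4.5, 0, 0, 0, 1]
    - [-4.2, -3.6, 4.2, 0, 0, 0, 1]
    - [-4, -4.2, 4, 0, 0, 0, 1]
    - [-3.6, -4.7, 3.6, 0, 0, 0, 1]
    - [-3.3, -5.2, 3.3, 0, 0, 0, 1]
    - [-2.9, -5.7, 2.9, 0, 0, 0, 1]
    - [-2.5, -6, 2.5, 0, 0, 0, 1]

```text
time: 16.8
eef_pos: [565.2, 178.8, 75.3]
tcp_rot: [1.612, -1.86, 0.672]
contact_force: [-1.3, 2.7, 10.4]
opening: 23.5
grip_force: 20.0
```

```bash
python3 st.py; python3 crank.py 2.665 3.665 10 0 0 70; echo; python3 crank.py 3.665 4.665 10 0 0 70;echo; python3 crank.py 4.665 5.665 10 0 0 70; echo; python3 crank.py 5.665 6.283 6 0 0 70
```

```text
16.8 tcp [565.2 178.8  75.3] grasp local-HUB [-61.6 -31.3 -61.8] open 23.5 20.000924353371374 F local [-2.4 -1.6 10.4] F tool [ 5.7  1.7 -9.1]
[-2.0, -6.4, 2.0, 0, 0, 0, 1]
[-1.6, -6.6, 1.6, 0, 0, 0, 1]
[-1.1, -6.8, 1.1, 0, 0, 0, 1]
[-0.6, -6.9, 0.6, 0, 0, 0, 1]
[-0.1, -7.0, 0.1, 0, 0, 0, 1]
[0.4, -7.0, -0.4, 0, 0, 0, 1]
[0.9, -6.9, -0.9, 0, 0, 0, 1]
[1.3, -6.7, -1.3, 0, 0, 0, 1]
[1.8, -6.5, -1.8, 0, 0, 0, 1]
[2.3, -6.2, -2.3, 0, 0, 0, 1]

[2.7, -5.9, -2.7, 0, 0, 0, 1]
[3.1, -5.5, -3.1, 0, 0, 0, 1]
[3.5, -5.0, -3.5, 0, 0, 0, 1]
[3.8, -4.5, -3.8, 0, 0, 0, 1]
[4.1, -3.9, -4.1, 0, 0, 0, 1]
[4.3, -3.3, -4.3, 0, 0, 0, 1]
[4.6, -2.7, -4.6, 0, 0, 0, 1]
[4.7, -2.1, -4.7, 0, 0, 0, 1]
[4.9, -1.4, -4.9, 0, 0, 0, 1]
[4.9, -0.7, -4.9, 0, 0, 0, 1]

[4.9, 0.0, -4.9, 0, 0, 0, 1]
[4.9, 0.7, -4.9, 0, 0, 0, 1]
[4.8, 1.4, -4.8, 0, 0, 0, 1]
[4.7, 2.1, -4.7, 0, 0, 0, 1]
[4.6, 2.7, -4.6, 0, 0, 0, 1]
[4.3, 3.4, -4.3, 0, 0, 0, 1]
[4.1, 4.0, -4.1, 0, 0, 0, 1]
[3.8, 4.5, -3.8, 0, 0, 0, 1]
[3.4, 5.0, -3.4, 0, 0, 0, 1]
[3.1, 5.5, -3.1, 0, 0, 0, 1]

[2.7, 6.1, -2.7, 0, 0, 0, 1]
[2.3, 6.4, -2.3, 0, 0, 0, 1]
[1.8, 6.7, -1.8, 0, 0, 0, 1]
[1.3, 7.0, -1.3, 0, 0, 0, 1]
[0.8, 7.1, -0.8, 0, 0, 0, 1]
[0.3, 7.2, -0.3, 0, 0, 0, 1]
```

Call:
jog_arm:
  commands:
    - [-2, -6.6, 2, 0, 0, 0, 1]
    - [-1.6, -6.8, 1.6, 0, 0, 0, 1]
    - [-1.1, -7, 1.1, 0, 0, 0, 1]
    - [-0.6, -7, 0.6, 0, 0, 0, 1]
    - [-0.1, -7, 0.1, 0, 0, 0, 1]
    - [0.4, -7, -0.4, 0, 0, 0, 1]
    - [0.9, -6.9, -0.9, 0, 0, 0, 1]
    - [1.3, -6.7, -1.3, 0, 0, 0, 1]
    - [1.8, -6.5, -1.8, 0, 0, 0, 1]
    - [2.3, -6.2, -2.3, 0, 0, 0, 1]

```text
time: 17.8
eef_pos: [629.6, 168.6, 74.9]
tcp_rot: [1.609, -1.859, 0.666]
contact_force: [-9.5, 3.3, 0.1]
opening: 23.4
grip_force: 20.0
```

```bash
python3 st.py
```

```text
17.8 tcp [629.6 168.6  74.9] grasp local-HUB [-60.7  33.8 -62.2] open 23.4 20.000382849139626 F local [-1.9 -9.9  0.1] F tool [-1.3  9.9 -1.4]
```

Call:
jog_arm:
  commands:
    - [2.7, -5.9, -2.7, 0, 0, 0, 1]
    - [3.1, -5.5, -3.1, 0, 0, 0, 1]
    - [3.5, -5, -3.5, 0, 0, 0, 1]
    - [3.8, -4.5, -3.8, 0, 0, 0, 1]
    - [4.1, -3.9, -4.1, 0, 0, 0, 1]
    - [4.3, -3.3, -4.3, 0, 0, 0, 1]
    - [4.6, -2.7, -4.6, 0, 0, 0, 1]
    - [4.7, -2.1, -4.7, 0, 0, 0, 1]
    - [4.9, -1.4, -4.9, 0, 0, 0, 1]
    - [4.9, -0.7, -4.9, 0, 0, 0, 1]

```text
time: 18.8
eef_pos: [666.9, 162.9, 133.2]
tcp_rot: [1.61, -1.86, 0.669]
contact_force: [2.4, -7.2, -10.0]
opening: 23.4
grip_force: 20.0
```

```bash
python3 st.py
```

```text
18.8 tcp [666.9 162.9 133.2] grasp local-HUB [-60.5  71.5  -4. ] open 23.4 19.99899724381976 F local [  6.7   3.4 -10. ] F tool [-2.4 -3.4 11.8]
```

Call:
jog_arm:
  commands:
    - [5, -1, -4.8, 0, 0, 0, 1]
    - [5, 0, -4.8, 0, 0, 0, 1]
    - [4.8, 1, -4.8, 0, 0, 0, 1]
    - [4.7, 2.1, -4.7, 0, 0, 0, 1]
    - [4.6, 2.7, -4.6, 0, 0, 0, 1]
    - [4.3, 3.4, -4.3, 0, 0, 0, 1]
    - [4.1, 4, -4.1, 0, 0, 0, 1]
    - [3.8, 4.5, -3.8, 0, 0, 0, 1]
    - [3.4, 5, -3.4, 0, 0, 0, 1]
    - [3.1, 5.5, -3.1, 0, 0, 0, 1]

```text
time: 19.8
eef_pos: [640.1, 167.1, 193.9]
tcp_rot: [1.611, -1.861, 0.67]
contact_force: [1.9, -6.8, -10.1]
opening: 23.3
grip_force: 20.0
```

```bash
python3 st.py
```

```text
19.8 tcp [640.1 167.1 193.9] grasp local-HUB [-60.8  44.4  56.8] open 23.3 19.99877792379266 F local [  6.4   2.9 -10.1] F tool [-2.6 -2.9 11.7]
```

Call:
jog_arm:
  commands:
    - [2.8, 6.2, -2.8, 0, 0, 0, 1]
    - [2.4, 6.6, -2.4, 0, 0, 0, 1]
    - [1.9, 6.9, -1.9, 0, 0, 0, 1]
    - [1.4, 7.3, -1.4, 0, 0, 0, 1]
    - [0.9, 7.5, -0.9, 0, 0, 0, 1]
    - [0.4, 7.5, -0.4, 0, 0, 0, 1]
    - [0, 1.4, 0, 0, 0, 0, 1]
    - [0, 0, 0, 0, 0, 0, 1]
    - [0, 0, 0, 0, 0, 0, 1]
    - [0, 0, 0, 0, 0, 0, 1]

```text
time: 20.8
eef_pos: [597.7, 173.8, 208.3]
tcp_rot: [1.612, -1.861, 0.671]
contact_force: [3.8, -6.0, -6.9]
opening: 23.5
grip_force: 20.0
```

```bash
python3 st.py; cat > lev.py <<'E'
from h import *
# tilt of the table plate from depth: light plate points seen by the top and side cameras
for n in('top','side','wrist'):
    a=cam(n);p=L(cloud(a).reshape(-1,3));i=a['img'].reshape(-1,3).astype(int)
    m=(abs(p[:,0])<78)&(abs(p[:,1])<83)&(p[:,2]>272)&(p[:,2]<305)&(i.min(1)>150)
    q=p[m];print(n,len(q),end=' ')
    if len(q)<60: print();continue
    rng=np.random.default_rng(0);best=None
    for _ in range(200):
        s=q[rng.choice(len(q),3,False)]
        try: k=np.linalg.solve(np.c_[s[:,:2],np.ones(3)],s[:,2])
        except Exception: continue
        if abs(k[0])>.5 or abs(k[1])>.1: continue
        e=abs(q[:,:2]@k[:2]+k[2]-q[:,2])<1.5
        if best is None or e.sum()>best.sum(): best=e
    s=q[best];k=np.linalg.lstsq(np.c_[s[:,:2],np.ones(len(s))],s[:,2],rcond=None)[0]
    print(best.sum(),'slope x,y,h',k.round(4),'x span',s[:,0].min().round(),s[:,0].max().round())
E
python3 lev.py
```

```text
20.8 tcp [597.7 173.8 208.3] grasp local-HUB [-61.3   1.5  71.1] open 23.5 19.999138419516385 F local [ 5.4  4.6 -6.9] F tool [-1.1 -4.6  8.7]
top 1097 576 slope x,y,h [1.300000e-02 4.800000e-03 2.884441e+02] x span -78.0 77.0
side 0 
wrist 6851 6665 slope x,y,h [7.450000e-02 5.000000e-04 2.934363e+02] x span -78.0 -55.0
```

Call:
jog_arm:
  commands:
    - [0, 0, 0, 0, 0, 0, 0.3]
    - [0, 0, 0, 0, 0, 0, -0.2]
    - [0, 0, 0, 0, 0, 0, -0.2]
    - [0, 0, 0, 0, 0, 0, -0.2]
    - [0, 0, -5, 0, 0, 0, -0.2]
    - [0, 0, -15, 0, 0, 0, -0.2]
    - [0, 0, -25, 0, 0, 0, -0.2]
    - [0, 0, -30, 0, 0, 0, -0.2]
    - [0, 0, -30, 0, 0, 0, -0.2]
    - [0, 0, -30, 0, 0, 0, -0.2]

```text
time: 21.95
eef_pos: [610.7, 270.1, 303.9]
tcp_rot: [1.612, -1.86, 0.669]
contact_force: [-0.2, 0.7, 0.1]
opening: 53.0
grip_force: 0.0
```

```bash
python3 st.py; python3 lev.py; python3 - <<'E'
from h import *
a=cam('wrist','w6.png')
C=L(cloud(a).reshape(-1,3))-HUB;i=a['img'].reshape(-1,3).max(1)
m=(i<75)&(C[:,0]>-90)&(C[:,0]<-8)&(abs(C[:,1])<25)&(C[:,2]>50)&(C[:,2]<95);p=C[m]
for lo in range(-88,-5,12):
    s=p[(p[:,0]>=lo)&(p[:,0]<lo+12)]
    if len(s)>20: print(lo+6,len(s),'y',np.percentile(s[:,1],[3,97]).round(1),'top',np.percentile(s[:,2],98).round(1))
E
```

```text
21.95 tcp [610.7 270.1 303.9] grasp local-HUB [-158.4    0.5  166.8] open 53.0 0.0 F local [-0.7 -0.3  0.1] F tool [-0.4  0.3 -0.5]
top 979 556 slope x,y,h [9.400000e-03 1.000000e-03 2.886726e+02] x span -77.0 78.0
side 25 
wrist 5739 4298 slope x,y,h [3.700000e-03 3.000000e-04 2.888583e+02] x span -77.0 62.0
-82 95 y [-5.7 12.4] top 81.6
-70 300 y [-7.7 13.5] top 83.6
-58 238 y [-7.8 13.6] top 83.4
-46 209 y [-7.8 13. ] top 82.8
-34 182 y [-7.2 12.2] top 82.4
-22 199 y [-7.4 12.3] top 82.2
-10 60 y [-6.4 11.4] top 82.2
```

View pics/w6.png

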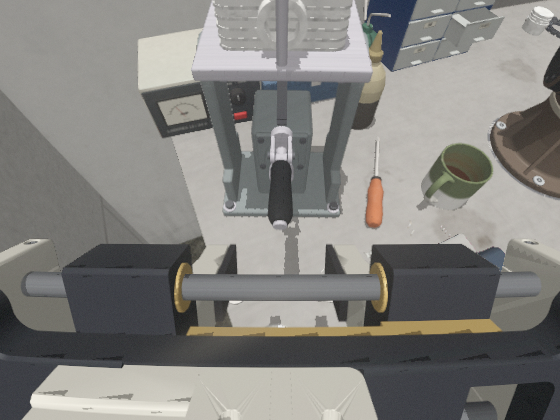

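The view shows the table level, the handle straight out from the arm's top (hinge at (281,135), tip at (281,225)), and the gripper clear of everything. The depth image agrees: plate height is 288.7 mm and slope is 0.004 to 0.009.

```bash
python3 -c "
from bench import order
print(order.sign_off())"
```

```text
the job is handed in; nothing more can be done
None
```

The handle was swung fully out to its stop first, then the table was cranked level (slope about 0.004–0.009 rad by camera depth). The handle was left standing out and released, nothing else on the bench was seen to be touched or moved, and the job was handed in at about 22 s.

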